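Focus the loupe over the chocolate sample

TASK

Lift the loose lid off the sample dish and set it down, knob up, on the bare worktop without dropping it. Then take the loupe from its rest and hold it level, straight over the chocolate piece in the dish so that the whole piece is seen through the lens from above, with the lens at the height of the pointer on the post. Finish while still holding the loupe there, steady and resting on nothing; do not shift the pointer, the chocolate or the other things on the table.

Things in the scene. Friction and masses are not known exactly. Their poses are not given: they have to be found in the camera images.
- stand: Fixed stand: base plate 8 mm thick, x from -70 to +135 mm, y +-70 mm, with a round steel dish fixed on it. Origin on the worktop under the dish's axis, z up. Dish: rim outer radius 55 mm, 42 mm above the worktop; inner floor 12 mm above the worktop. A steel post (diameter 12 mm, top 180 mm above the worktop) stands at x = +115 mm.
- pointer_tip (a point): Tip of the flat steel pointer (3 mm thick) that marks the focal height; set half-way up a black sleeve (diameter 24 mm, 18 mm high) on the stand's post, it points towards the dish, its tip 79 mm from the dish's axis. Its height varies from 100 to 150 mm above the worktop; friction holds the sleeve (it slides if pushed by more than about 15 N).
- sample_center (a point): Centre of the round chocolate piece lying loose on the dish's floor: diameter 32 mm, 14 mm high, point 7 mm above its underside; z up. Hidden from view by the lid at the start; up to 17 mm off the dish's axis.
- lid_knob (a point): Grip point on the round wooden knob of the loose steel lid: knob diameter 24 mm, top 15 mm above this point, foot (a collar of diameter 36 mm) 22 mm below. Lid plate diameter 116 mm, upper face 25 mm below. A plug of diameter 94 mm under the plate sits in the dish with several mm of play; its underside, 35 mm below this point, is the lid's lowest face and stands flat on the worktop. About 0.15 kg.
- lens (a point): Centre of the loupe's lens, half-way through its steel ring (outer diameter 72 mm, inner 62 mm, 12 mm thick). x points away from the handle, z is the lens axis (up when level).
- loupe_grip (a point): Point to grip on the loupe's straight black handle, 80 mm from the lens centre along the loupe's -x and at the same height, within 12 mm of the centre of mass. Handle 16 mm wide (along y) and 16 mm high, running from 34 to 145 mm from the lens centre. Same axes as lens. Mass about 0.13 kg.
- rest: Fixed wooden rest for the loupe; origin on the worktop under the loupe's grip point (within 2 mm), x towards the lens. Foot 130 (x) by 60 mm (y), 8 mm thick; two U-shaped supports (16 by 30 mm) centred at x = +30 and -45 mm carry the handle's underside 35 mm above the worktop, lips up to 43 mm. Between them, round the grip point, both sides are free down to the foot.
- cutter_center (a point): Centre of a loose steel ring cutter (bystander), diameter 72 mm, height 40 mm, point half-way up.
- jar_center (a point): Centre of a loose closed jar (bystander), diameter 60 mm, height 85 mm, point half-way up.
- tin_center (a point): Centre of a loose white tub with a wooden cover (bystander), diameter 72 mm, height 42 mm, point half-way up.
There are look-alikes about, which are no part of the job. There is more than one size of the part that bears lens; the job needs the smallest.

How it is judged:
By the outcome, as a careful person would: the job done as asked, in the order asked, and still so for the second after the job is handed in, while the arm keeps its last pose, push and grip.
It also fails if it takes over 58 s, if anything falls off the work surface, if the arm or the gripper's body presses on something with over 40 N, if the wrist force passes 120 N, or if a joint passes its speed limit or range.

ROBOT

A 6-joint arm with a two-finger parallel gripper is mounted at the origin on the work surface. World frame = base frame: x ahead of the robot, y to its left, z up, the work surface at z = 0. Lengths are in mm, angles in rad, forces in N, time in s.
With the tool pointing down it reaches from about 350 to 775 mm from the base axis. Payload 7.3 kg.
Tool frame: the origin (TCP) lies between the finger pads; the fingertips stand 8 mm ahead of it and the grasp point (between the pads) lies 11 mm behind it; y points along the fingers, z is the direction in which the jaws open and shut, and the axes are right-handed (so a half turn about y gives the same grasp; the last joint's range is limited). The gripper opens to 92 mm and grips with 3 to 60 N. Pads are 19 mm wide; open, the fingers measure 130 mm over their backs; the gripper's body (75 mm by 190 mm) begins 47 mm behind the grasp point.
Start: joints at [-1.316, 0.342, 1.524, -0, 1.275, -0.146], TCP at [204.855, -483.403, 234.741] pointing down, gripper open.
Joint ranges: [-2.53, 2.53], [-0.77, 2.02], [0.04, 2.7], [-1, 4.14], [0.28, 2.66], [-3.11, 3.11]. Speed limits (rad/s): [2.57, 2.57, 3.14, 3.14, 3.14, 3.14].

INTERFACE

Orientations are given as [roll, pitch, yaw] about the fixed x, y, z axes, in that order (R = Rz(yaw) Ry(pitch) Rx(roll)).
In Python, from plant import bot, vision, job gives the robot as it stands. The module is installed in compiled form; this text tells all that it offers.
- The arm moves only by the tool arm_command, never from a script. Its argument "deltas" is a list of rows, each a list of 4 numbers: the shift along the tool's x, y, z in m, then the turn about the tool's y in degrees. In form: [[x, y, z, twist], ...]. A call has 1 to 5 rows; each row shifts and turns the commanded pose from where the row before left it, along the tool's axes as they then stand; what a row does not reach is not made up. A row lasts 1/10 s, in which the tool goes at most 50 mm and 8.59 degrees, less where a joint would pass 70% of its speed; a pose out of reach is approached as far as the arm can. A call is refused whole if a number of a shift passes 0.05 or a number of a turn 8.59, either way. A call with a gripper value outside its range is refused whole. "claw" is the closure in counts, from 0 (fully open) to 255 (shut), set as the call begins (left out, the last holds). The fingers move at their own pace and stop on an object; the grip force is fixed at half the most. Time passes only in rows, so rows that do not move let the fingers close. It gives the time, the measured TCP pose, the force and the opening at its end, in the units of the state.
- bot.get_obs(): the state, without advancing time (a new reading comes with each control period).
- vision.capture(name): name is "scene" or "top" or "wrist"; returns a dict with "img" (400x640x3 uint8, red, green, blue), "camera_matrix" (3x3 intrinsics, pixels), "world_to_cam" (4x4, takes a point from world to camera coordinates); the wrist camera has in their place "mount" (4x4, takes a point from camera to tool coordinates, whose origin is the TCP and whose axes are the tool frame's). Camera axes: x right, y down, z forward; pixel columns grow to the right and rows downward; lengths in mm; the calibration is good to about 2 mm. The wrist camera is an equidistant fisheye: a pixel r from the principal point sees the ray r / f radians off the axis. A picture is of the moment at which its call begins: read the wrist's pose just before it. There is no depth.
- job.close_job(): hands the job in, once; it reports no verdict.
Trained networks look in a picture, given as the dict that the camera call returned (one of the last four; its "shot" number tells which), for a name from the list of things; names that differ only in an ending like _2 or _b are one class to them, and where a whole thing is asked for, a point or a joint stands for the part that bears it (a point fixed in the world has none). Each returns a list of dicts, best first, with "confidence" (0 to 1); they miss things now and then, are a little off and sometimes report something else, mostly with a low value. They report only what shows in the picture. A call takes as long as a camera call. They do not tell look-alikes from the thing itself.
- vision.find_in(picture, name): "xyz" ([x, y, z] in mm, in the coordinates of the camera as it stood for that picture, good to about 4 mm: the middle of the surface that is visible of it).
- vision.regions_of(picture, name): "mask" (400x640 bool, what is visible of it).
The state is a dict: "time": time; "joint_positions": joint angles; "dq": joint speeds; "tau": joint torques, N m; "tool_pos": TCP position; "tcp_rot": TCP orientation; "contact_force": force on the tool from outside, world axes, zero at the start; "moment": the same for the moment, N m; "grip_width": finger opening in mm.
Only numpy, scipy, OpenCV 4.12 (cv2) and the standard library are available. Lean on these libraries where they do the work, as an engineer would, in place of code of your own. Each camera call takes 0.05 s, during which the arm holds its last target. There are 200 camera calls.

## Working session

There is one attempt and no reset: what is moved stays moved. The work goes in short steps, Python scripts to look and compute and a tool call to move; the robot and the scene stay as the last step left them, time stands still between calls to the robot, and variables do not carry over. Pictures are saved under pics/ and viewed, about 8 in all and at most 12, crops included, and the job is handed in when it is done.

Besides the shell and the picture viewer there is one more tool, called after "Emit:" as a command line: name --pt "numbers of a row" for each row, then --argument value for the rest. arm_command: Moves the arm, as the interface text tells. Its arguments: {"type":"object","properties":{"deltas":{"type":"array","items":{"type":"array","items":{"type":"number"}}},"claw":{"type":"number"}},"required":["deltas"]}

```bash
mkdir -p pics; cat > h.py <<'E'
import numpy as np, cv2
from plant import bot, vision, job
from scipy.spatial.transform import Rotation as R
def w(pic,p):
    return (np.linalg.inv(pic["world_to_cam"])@np.r_[p,1])[:3]
def px2z(pic,u,v,z):
    K=pic["camera_matrix"];T=np.linalg.inv(pic["world_to_cam"])
    d=T[:3,:3]@np.linalg.solve(K,[u,v,1.]);o=T[:3,3]
    return o+d*(z-o[2])/d[2]
def proj(pic,p):
    q=(pic["world_to_cam"]@np.r_[p,1])[:3];q=pic["camera_matrix"]@q;return q[:2]/q[2]
def toolT():
    o=bot.get_obs();T=np.eye(4);T[:3,:3]=R.from_euler('xyz',o["tcp_rot"]).as_matrix();T[:3,3]=o["tool_pos"];return T
def save(n,i): cv2.imwrite("pics/"+n,i[:,:,::-1])
E
python3 - <<'E'
from h import *
o=bot.get_obs();print(o)
for c in("scene","top"):
    p=vision.capture(c);save(c+"0.png",p["img"])
    print(c,np.linalg.inv(p["world_to_cam"])[:3,3].round())
    for n in("pointer_tip","lid_knob","lens","loupe_grip","rest","stand","cutter_center","jar_center","tin_center"):
        print(n,[(w(p,d["xyz"]).round().tolist(),round(d["confidence"],2)) for d in vision.find_in(p,n)[:4]])
print(toolT().round(3))
E
```

```text
{'time': 0.0, 'joint_positions': array([-1.31604314e+00,  3.42701162e-01,  1.52504202e+00, -8.20269351e-06,
        1.27542064e+00, -1.45991511e-01]), 'dq': array([ 0.00066501,  0.000617  , -0.0020226 ,  0.00111757,  0.00337146,
        0.0012276 ]), 'tau': array([ 2.44414550e-03, -4.31234765e+01, -2.44215578e+01,  7.20574474e-02,
        5.58462983e-02, -1.17545346e-04]), 'tool_pos': array([ 204.72151103, -482.99004542,  234.04743472]), 'tcp_rot': array([-1.57235192e+00,  2.20802879e-04, -2.74084573e+00]), 'contact_force': array([ 0.36894865, -0.55053935,  0.10557444]), 'moment': array([0.01303135, 0.05294681, 0.01288975]), 'grip_width': 91.86414808674226}
scene [1066. -313.  762.]
pointer_tip [([675.0, -247.0, 118.0], 0.67)]
lid_knob [([561.0, -222.0, 50.0], 0.69)]
lens [([302.0, 289.0, 12.0], 0.98), ([779.0, 290.0, 9.0], 0.93), ([581.0, 210.0, 39.0], 0.79)]
loupe_grip [([780.0, 293.0, 13.0], 0.8), ([302.0, 288.0, 16.0], 0.77)]
rest [([497.0, 216.0, 7.0], 0.67)]
stand [([640.0, -247.0, 6.0], 0.76)]
cutter_center [([749.0, 13.0, 24.0], 0.69)]
jar_center [([496.0, 400.0, 57.0], 0.79)
[... 257 characters left out ...]
8.0, 216.0, 46.0], 0.94), ([309.0, 305.0, 17.0], 0.79), ([773.0, 286.0, 11.0], 0.78), ([480.0, 408.0, 83.0], 0.4)]
loupe_grip [([575.0, 218.0, 49.0], 0.76), ([771.0, 287.0, 12.0], 0.76), ([550.0, -216.0, 46.0], 0.61), ([314.0, 303.0, 15.0], 0.56)]
rest [([510.0, 219.0, 6.0], 0.92), ([553.0, -424.0, 42.0], 0.33)]
stand [([627.0, -231.0, 6.0], 0.83)]
cutter_center [([757.0, 15.0, 24.0], 0.81)]
jar_center [([480.0, 408.0, 84.0], 0.64)]
tin_center [([551.0, -425.0, 42.0], 0.88)]
[[-9.21000e-01  0.00000e+00  3.90000e-01  2.04856e+02]
 [-3.90000e-01 -0.00000e+00 -9.21000e-01 -4.83407e+02]
 [-0.00000e+00 -1.00000e+00  0.00000e+00  2.34760e+02]
 [ 0.00000e+00  0.00000e+00  0.00000e+00  1.00000e+00]]
```

```bash
sleep 1; ls pics
```

```text
scene0.png
top0.png
```

View pics/top0.png

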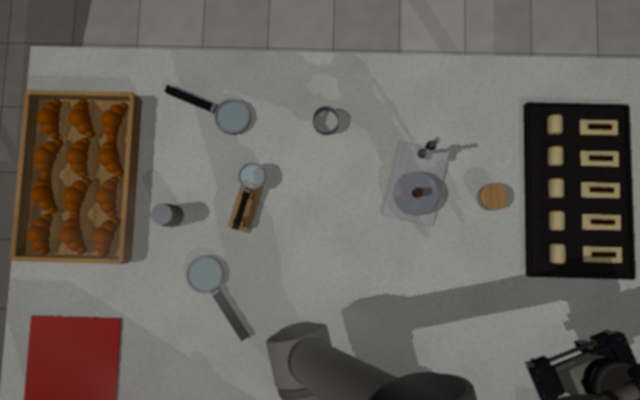

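View pics/scene0.png

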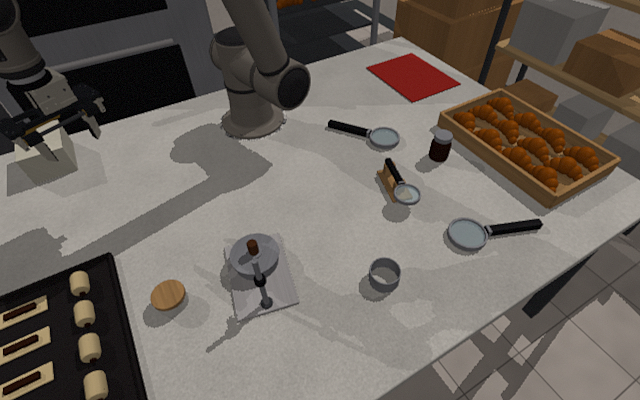

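The top view (up = +x, left = +y) shows the loupe on its rest at (250,180), the lidded dish at (420,192), and the post and pointer at (430,148). Larger loupes lie at (232,116) and (206,272), and neither is on the rest. The scene view shows the same, with the knob at (253,247) and the sleeve at (260,280). I'll zoom in on both.

```bash
python3 - <<'E'
from h import *
P={}
for c in("top","scene"):
    p=vision.capture(c);P[c]=p
    for n in("lid_knob","stand","pointer_tip","rest","lens","loupe_grip"):
        for d in vision.regions_of(p,n)[:4]:
            m=d["mask"];v,u=np.nonzero(m)
            print(c,n,round(d["confidence"],2),m.sum(),u.min(),u.max(),v.min(),v.max(),u.mean().round(1),v.mean().round(1))
def cr(i,x,y,w,h): return cv2.resize(i[y:y+h,x:x+w],(400,500),interpolation=cv2.INTER_CUBIC)
a=cr(P["top"]["img"],376,130,80,100);b=cr(P["scene"]["img"],215,225,80,100)
im=np.hstack([a,b]);im=np.clip(im.astype(float)*1.4,0,255).astype(np.uint8)
save("z1.png",im)
t=P["top"]
for pt in [(418,191)]: print([px2z(t,*pt,z).round(1) for z in (46,85)])
E
```

```text
top lid_knob 0.69 1616 392 437 171 215 414.4 192.9
top stand 0.76 2399 381 447 138 224 414.5 174.6
top pointer_tip 0.64 113 425 434 141 159 428.5 150.1
top rest 0.9 674 227 262 186 231 245.9 208.0
top rest 0.23 1541 392 437 172 215 414.5 193.0
top lens 0.83 1556 163 249 84 133 218.2 110.0
top lens 0.8 1808 185 247 255 339 212.6 288.0
top lens 0.61 881 232 264 162 228 247.7 185.4
top lens 0.37 674 476 507 182 208 491.6 196.0
top loupe_grip 0.83 1802 185 247 255 339 212.5 287.3
top loupe_grip 0.77 1592 164 250 85 133 218.7 109.9
top loupe_grip 0.69 1545 394 437 171 214 414.6 192.6
top loupe_grip 0.62 881 232 264 162 228 247.5 186.2
scene lid_knob 0.96 1560 230 279 233 275 254.3 253.2
scene lid_knob 0.62 1015 152 188 280 315 170.1 297.7
scene stand 0.92 3085 225 298 235 321 262.0 287.7
scene stand 0.7 595 429 452 130 162 440.5 146.1
scene pointer_tip 0.41 114 254 266 273 287 260.5 281.5
scene rest 0.84 285 378 395 167 200 387.5 181.0
scene lens 0.88 1670 447 542 218 251 483.8 232.0
scene lens 0.71 981 327 400 120 149 369.7 134.2
scene lens 0.56 740 386 420 158 205 403.0 187.8
scene loupe_grip 0.84 754 385 421 158 205 403.1 187.4
scene loupe_grip 0.69 1736 447 542 218 251 484.0 231.8
scene loupe_grip 0.65 952 328 399 120 149 370.6 134.4
[array([ 559.3, -230. ,   46. ]), array([ 555. , -222.4,   85. ])]
```

View pics/z1.png

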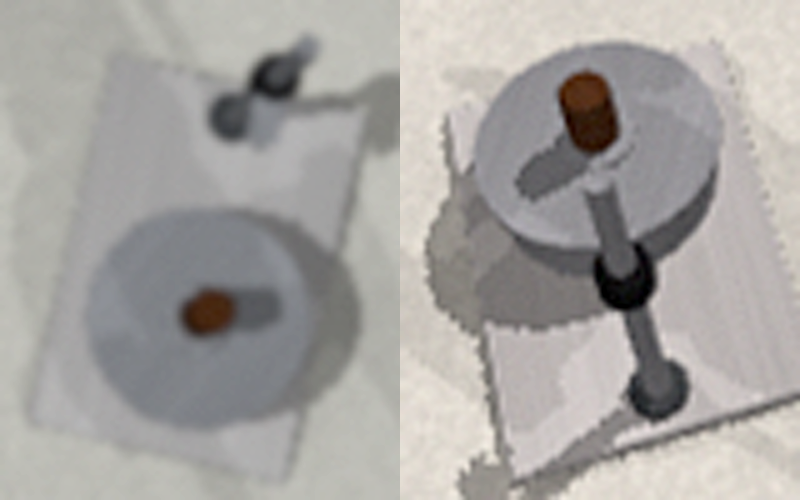

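```bash
cat > fit.py <<'E'
from h import *
from scipy.optimize import least_squares
t=vision.capture("top");s=vision.capture("scene")
A=lambda x,y:(376+x/5-.4,130+y/5-.4); B=lambda x,y:(215+(x-400)/5-.4,225+y/5-.4)
obs=[(t,A(115,55),(135,70,8)),(t,A(365,105),(135,-70,8)),(t,A(285,478),(-70,-70,8)),(t,A(30,420),(-70,70,8)),
 (t,A(275,75),(115,0,'h')),(t,A(308,42),(115,0,180)),(s,B(510,485),(135,-70,8)),(s,B(598,183),(115,0,180)),(s,B(625,277),(115,0,'h'))]
def f(x,full=False):
    r=[]
    c,sn=np.cos(x[2]),np.sin(x[2])
    for p,uv,(a,b,z) in obs:
        z=x[3] if z=='h' else z
        r+=list(proj(p,[x[0]+c*a-sn*b,x[1]+sn*a+c*b,z])-uv)
    return np.array(r)
r=least_squares(f,[555,-220,-.25,120],loss='soft_l1')
x=r.x;print(x.round(3));print(f(x).reshape(-1,2).round(1))
T=lambda a,b,z:np.array([x[0]+np.cos(x[2])*a-np.sin(x[2])*b,x[1]+np.sin(x[2])*a+np.cos(x[2])*b,z])
for n,p,z in(("tip",(79,0),x[3]),("knobtop",(0,0),85),("foot",(115,0),8)):
    print(n,proj(t,T(*p,z)).round(1),proj(s,T(*p,z)).round(1))
print("knob from top",px2z(t,*A(208,312),83).round(1), "scene",px2z(s,*B(587,87),85).round(1))
E
python3 fit.py
```

```text
[ 5.55365e+02 -2.23587e+02 -2.03000e-01  1.10862e+02]
[[-0.7 -1. ]
 [ 0.3  0.5]
 [ 0.5  0.2]
 [-0.1 -0.1]
 [-0.2 -0.1]
 [-0.1  0.2]
 [ 0.   0.1]
 [-0.2 -0.1]
 [-0.  -0. ]]
tip [427.3 158.6] [256.  265.5]
knobtop [418.5 190.9] [250.8 243.4]
foot [421.8 152.5] [266.6 303.6]
knob from top [ 552.7 -220.8   83. ] scene [ 553.2 -219.7   85. ]
```

```bash
cat >> h.py <<'E'
def plan(tx,ty,tz):
    T=toolT();d=T[:3,:3].T@(np.array([tx,ty,tz])-T[:3,3])
    o=bot.get_obs();print("t",round(o["time"],2),"pos",T[:3,3].round(1),"zang",np.degrees(np.arctan2(T[1,2],T[0,2])).round(2),"tilt",T[:3,1].round(4),"F",o["contact_force"].round(1),"w",round(o["grip_width"],1))
    print("delta tool mm",d.round(1),"rows of 40:",np.ceil(np.linalg.norm(d)/40), "each m", (d/np.ceil(np.linalg.norm(d)/40)/1000).round(4))
E
```

Emit:
arm_command --pt "0 0 0 6.9" --pt "0 0 0 6.9" --pt "0 0 0 6.9" --pt "0 0 0 6.9" --pt "0 0 0 6.9"

```text
time: 2.3
tool_pos: [204.9, -483.4, 234.8]
tcp_rot: [-1.571, 0.0, 2.935]
contact_force: [0.2, -0.4, 0.2]
grip_width: 91.4
```

```bash
python3 -c "
from h import *
plan(553,-220.5,190)"
```

```text
t 2.3 pos [ 204.9 -483.4  234.8] zang -101.82 tilt [ 0.e+00 -1.e-04 -1.e+00] F [ 0.2 -0.4  0.2] w 91.4
delta tool mm [-286.9   44.7 -328.6] rows of 40: 11.0 each m [-0.0261  0.0041 -0.0299]
```

Emit:
arm_command --pt "-0.026 0.004 -0.03 0" --pt "-0.026 0.004 -0.03 0" --pt "-0.026 0.004 -0.03 0" --pt "-0.026 0.004 -0.03 0" --pt "-0.026 0.004 -0.03 0"

```text
time: 2.8
tool_pos: [363.3, -361.4, 214.7]
tcp_rot: [-1.571, 0.0, 2.94]
contact_force: [0.2, -0.8, -0.6]
grip_width: 91.7
```

Emit:
arm_command --pt "-0.026 0.004 -0.03 0" --pt "-0.026 0.004 -0.03 0" --pt "-0.026 0.004 -0.03 0" --pt "-0.026 0.004 -0.03 0" --pt "-0.026 0.004 -0.03 0"

```text
time: 3.3
tool_pos: [520.8, -240.3, 194.6]
tcp_rot: [-1.571, 0.0, 2.94]
contact_force: [-0.3, -0.6, 0.1]
grip_width: 91.9
```

Emit:
arm_command --pt "-0.026 0.004 -0.028 0" --pt "0 0 0 0"

```text
time: 3.5
tool_pos: [553.3, -216.1, 189.8]
tcp_rot: [-1.572, 0.0, 2.945]
contact_force: [0.6, -0.2, -1.4]
grip_width: 91.5
```

```bash
cat >> h.py <<'E'
def wray(p,T,u,v):
    K=p["camera_matrix"];x=(u-K[0,2]);y=(v-K[1,2]);r=np.hypot(x,y)+1e-9;a=r/K[0,0]
    d=np.array([np.sin(a)*x/r,np.sin(a)*y/r,np.cos(a)]);M=T@p["mount"];return M[:3,3],M[:3,:3]@d
def wz(p,T,u,v,z):
    o,d=wray(p,T,u,v);return o+d*(z-o[2])/d[2]
def wproj(p,T,P):
    q=(np.linalg.inv(T@p["mount"])@np.r_[P,1])[:3];a=np.arctan2(np.hypot(q[0],q[1]),q[2]);f=p["camera_matrix"][0,0]
    return p["camera_matrix"][:2,2]+f*a*q[:2]/np.hypot(q[0],q[1])
E
python3 - <<'E'
from h import *
plan(553,-220.5,190)
T=toolT();p=vision.capture("wrist");save("w1.png",p["img"]);print(p["mount"].round(2),p["camera_matrix"])
for n in("lid_knob","pointer_tip"):
    print(n,[((T@p["mount"]@np.r_[d["xyz"],1])[:3].round(1),round(d["confidence"],2)) for d in vision.find_in(p,n)[:2]])
for d in vision.regions_of(p,"lid_knob")[:1]:
    m=d["mask"];i=p["img"].astype(int);br=m&(i[...,0]>i[...,2]+25);v,u=np.nonzero(br);print(br.sum(),u.min(),u.max(),v.min(),v.max(),u.mean(),v.mean())
for P in [(553,-220.5,86),(553,-220.5,71),(632.5,-239.5,111)]: print(wproj(p,T,P).round(1))
E
```

```text
t 3.5 pos [ 553.3 -216.1  189.8] zang -101.28 tilt [ 4.0e-04  1.2e-03 -1.0e+00] F [ 0.6 -0.2 -1.4] w 91.5
delta tool mm [-0.5 -0.2  4.4] rows of 40: 1.0 each m [-0.0005 -0.0002  0.0044]
[[  -0.      0.95    0.3   -82.57]
 [   0.     -0.3     0.95 -150.58]
 [   1.      0.     -0.      1.25]
 [   0.      0.      0.      1.  ]] [[309.70691629   0.         326.03909422]
 [  0.         309.70691629 200.93718988]
 [  0.           0.           1.        ]]
lid_knob [(array([ 557.2, -223.2,   46.4]), 0.92)]
pointer_tip [(array([ 652.3, -242. ,  108.8]), 0.9)]
621 321 346 179 211 332.90177133655396 196.27214170692432
[330.  202.3]
[329.8 197.3]
[334.9 106.2]
```

View pics/w1.png

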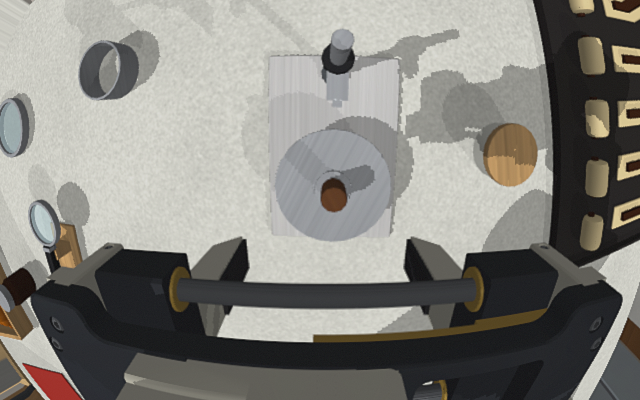

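The wrist view shows the knob top at about (333,201), the pointer tip at (336,105) and the sleeve at (338,57). The stand model predicts these positions well.

```bash
python3 - <<'E'
from h import *
T=toolT();p=vision.capture("wrist")
print(wz(p,T,333,201,86).round(1),wz(p,T,336,105,111).round(1))
i=cv2.resize(p["img"][10:240,240:430],None,fx=2.6,fy=2.6,interpolation=cv2.INTER_CUBIC);save("w1z.png",i)
plan(553,-220.5,190)
E
```

```text
[ 549.9 -227.2   86. ] [ 629.7 -244.8  111. ]
t 3.75 pos [ 549.9 -220.1  190.9] zang -101.61 tilt [-1.e-04 -3.e-04 -1.e+00] F [ 0.3 -0.3  0.4] w 91.6
delta tool mm [-3.1  0.9 -0.3] rows of 40: 1.0 each m [-0.0031  0.0009 -0.0003]
```

View pics/w1z.png

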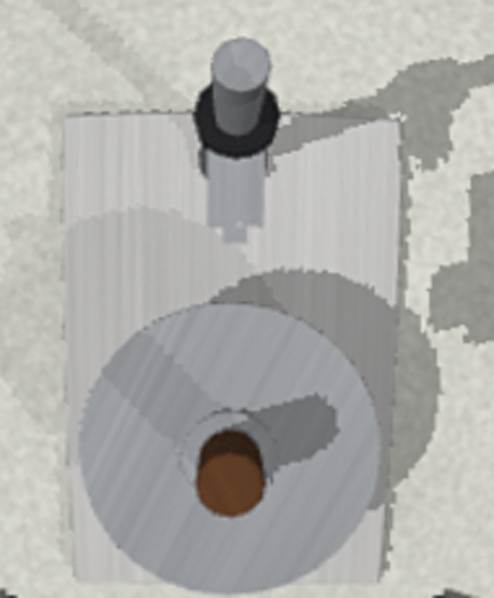

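```bash
cat > fitw.py <<'E'
from h import *
from scipy.optimize import least_squares
T=toolT();p=vision.capture("wrist")
A=lambda x,y:np.array((240+x/2.6-.3,10+y/2.6-.3))
obs=[(A(65,115),(135,70,8)),(A(400,122),(135,-70,8)),(A(241,65),(115,0,180)),(A(236,242),(79,0,'h')),(A(235,120),(115,0,'h'))]
def f(x):
    c,s=np.cos(x[2]),np.sin(x[2]);r=[]
    for uv,(a,b,z) in obs:
        z=x[3] if z=='h' else z
        r+=list(wproj(p,T,[x[0]+c*a-s*b,x[1]+s*a+c*b,z])-uv)
    return np.array(r)
r=least_squares(f,[555,-223,-.2,111],loss='soft_l1');print(r.x.round(3),f(r.x).reshape(-1,2).round(1))
print("knobtop",wz(p,T,*A(231,485),86).round(1),"plate",wz(p,T,*A(230,448),46).round(1))
print("R knob px->", [wproj(p,T,[553,-222,z]).round(1) for z in(80,86)], A(231,485))
plan(552.5,-222,64)
E
python3 fitw.py
```

```text
[ 5.54455e+02 -2.24031e+02 -2.16000e-01  1.09511e+02] [[-1.  -0.2]
 [ 1.4 -0.8]
 [ 0.1  0. ]
 [-0.6  0.7]
 [ 0.4 -0. ]]
knobtop [ 554.8 -224.5   86. ] plate [ 557.3 -225.    46. ]
R knob px-> [array([326.1, 196.7]), array([326.1, 198.7])] [328.54615385 196.23846154]
t 3.8 pos [ 549.9 -220.2  191.1] zang -101.63 tilt [ 1.e-04 -4.e-04 -1.e+00] F [-0.4  0.2 -0. ] w 91.8
delta tool mm [ -2.9 127.1   1.2] rows of 40: 4.0 each m [-0.0007  0.0318  0.0003]
```

Emit:
arm_command --pt "-0.0023 0.03 0.001 0" --pt "-0.0023 0.03 0.001 0" --pt "0 0.03 0 0" --pt "0 0.028 0 0" --pt "0 0.01 0 0"

```text
time: 4.3
tool_pos: [552.7, -222.3, 60.3]
tcp_rot: [-1.572, -0.004, 2.939]
contact_force: [-0.2, -0.3, 0.2]
grip_width: 91.9
```

Emit:
arm_command --pt "0 0 0 0" --pt "0 0 0 0" --pt "0 0 0 0" --pt "0 0 0 0" --pt "0 0 0 0" --claw 255

```text
time: 4.8
tool_pos: [555.2, -222.3, 63.7]
tcp_rot: [-1.57, 0.002, 2.94]
contact_force: [0.3, 0.7, 0.6]
grip_width: 56.5
```

Emit:
arm_command --pt "0 0 0 0" --pt "0 0 0 0" --pt "0 0 0 0" --pt "0 0 0 0" --pt "0 0 0 0"

```text
time: 5.3
tool_pos: [554.8, -222.1, 62.7]
tcp_rot: [-1.571, -0.0, 2.94]
contact_force: [1.1, -0.4, 0.7]
grip_width: 23.4
```

Emit:
arm_command --pt "0 0 0 0" --pt "0 0 0 0" --pt "0 -0.005 0 0" --pt "0 -0.01 0 0" --pt "0 -0.01 0 0"

```text
time: 5.8
tool_pos: [554.8, -222.1, 88.5]
tcp_rot: [-1.571, -0.0, 2.94]
contact_force: [-0.1, -0.5, -1.5]
grip_width: 23.5
```

Emit:
arm_command --pt "0 -0.015 0 0" --pt "0 -0.015 0 0" --pt "0 -0.01 0 0" --pt "0 0 0 0"

```text
time: 6.2
tool_pos: [555.7, -222.6, 129.9]
tcp_rot: [-1.57, 0.004, 2.94]
contact_force: [-0.4, 0.1, -1.9]
grip_width: 23.0
```

```bash
python3 - <<'E'
from h import *
plan(490,-20,120)
p=vision.capture("scene");save("s2.png",cv2.resize(p["img"][200:350,180:380],None,fx=3,fy=3))
E
```

```text
t 6.2 pos [ 555.7 -222.6  129.9] zang -101.53 tilt [ 0.0034 -0.0019 -1.    ] F [-0.4  0.1 -1.9] w 23.0
delta tool mm [ 104.9    9.3 -185.4] rows of 40: 6.0 each m [ 0.0175  0.0015 -0.0309]
```

View pics/s2.png

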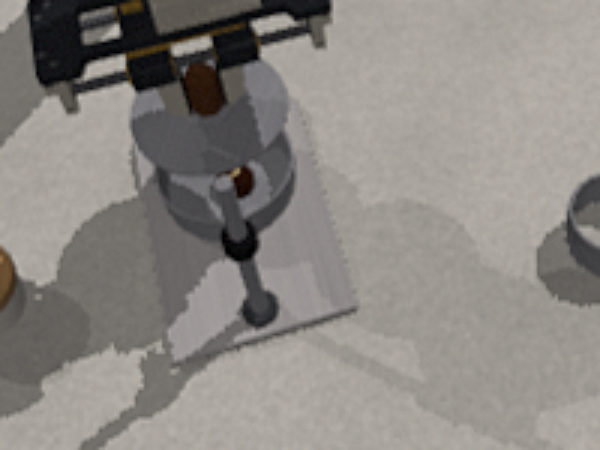

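The picture shows the lid lifted at (210,110) and the chocolate in the dish at (238,180). I'll carry the lid to bare worktop near (490,-20).

Emit:
arm_command --pt "0.006 0 -0.01 0" --pt "0.012 0 -0.022 0" --pt "0.017 0 -0.03 0" --pt "0.017 0 -0.03 0" --pt "0.017 0 -0.03 0"

```text
time: 6.75
tool_pos: [510.0, -86.8, 126.8]
tcp_rot: [-1.571, -0.002, 2.94]
contact_force: [0.2, -0.1, -2.0]
grip_width: 23.2
```

Emit:
arm_command --pt "0.017 0 -0.03 0" --pt "0.012 0 -0.022 0" --pt "0.006 0 -0.012 0" --pt "0 0 0 0" --pt "0 0 0 0"

```text
time: 7.25
tool_pos: [490.4, -19.5, 127.6]
tcp_rot: [-1.57, 0.0, 2.941]
contact_force: [0.6, 0.0, -1.3]
grip_width: 23.5
```

```bash
python3 - <<'E'
from h import *
plan(490,-20,40)
p=vision.capture("scene");save("s3.png",cv2.resize(p["img"][120:340,170:390],(660,600)))
E
```

```text
t 7.25 pos [490.4 -19.5 127.6] zang -101.51 tilt [ 3.e-04 -6.e-04 -1.e+00] F [ 0.6  0.  -1.3] w 23.5
delta tool mm [ 0.3 87.6  0.5] rows of 40: 3.0 each m [0.0001 0.0292 0.0002]
```

View pics/s3.png

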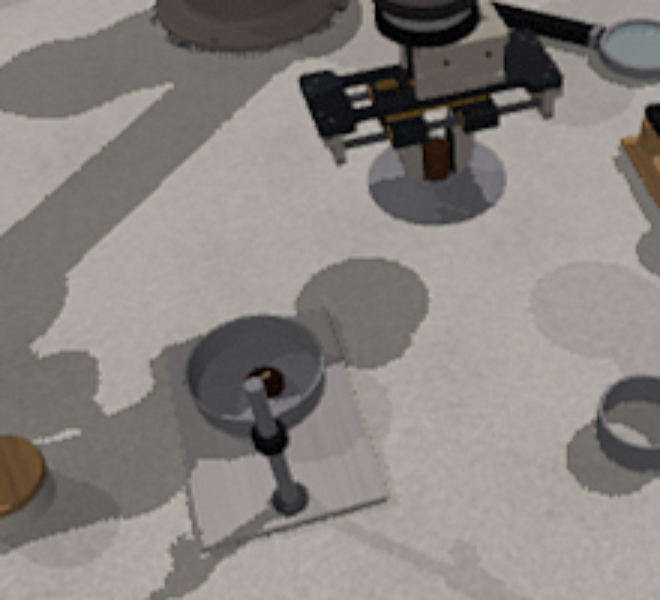

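The lid hangs level over clear worktop. The uncovered dish, with the chocolate at (265,382), is undisturbed. I expect touchdown at TCP z ≈ 27.

Emit:
arm_command --pt "0 0.015 0 0" --pt "0 0.03 0 0" --pt "0 0.03 0 0" --pt "0 0.014 0 0" --pt "0 0.005 0 0"

```text
time: 7.8
tool_pos: [489.5, -20.1, 32.0]
tcp_rot: [-1.571, -0.003, 2.939]
contact_force: [0.0, -0.3, -2.1]
grip_width: 23.4
```

Emit:
arm_command --pt "0 0 0 0" --pt "0 0.002 0 0" --pt "0 0.001 0 0" --pt "0 0 0 0"

```text
time: 8.2
tool_pos: [490.5, -19.2, 31.3]
tcp_rot: [-1.571, 0.001, 2.94]
contact_force: [0.1, -0.6, -1.7]
grip_width: 23.4
```

Emit:
arm_command --pt "0 0.001 0 0" --pt "0 0.001 0 0" --pt "0 0 0 0"

```text
time: 8.5
tool_pos: [490.1, -19.0, 28.7]
tcp_rot: [-1.571, 0.0, 2.94]
contact_force: [0.1, -0.1, -2.7]
grip_width: 23.3
```

Emit:
arm_command --pt "0 0.001 0 0" --pt "0 0 0 0"

```text
time: 8.7
tool_pos: [490.0, -19.0, 27.6]
tcp_rot: [-1.571, -0.0, 2.94]
contact_force: [0.3, -0.5, -1.4]
grip_width: 23.2
```

Emit:
arm_command --pt "0 0.001 0 0" --pt "0 0 0 0"

```text
time: 8.9
tool_pos: [490.0, -19.1, 26.6]
tcp_rot: [-1.571, -0.0, 2.94]
contact_force: [0.5, 0.1, -1.4]
grip_width: 23.4
```

Emit:
arm_command --pt "0 0.001 0 0" --pt "0 0 0 0"

```text
time: 9.1
tool_pos: [490.1, -19.1, 26.4]
tcp_rot: [-1.571, 0.0, 2.94]
contact_force: [-2.8, 0.3, 5.6]
grip_width: 23.4
```

Emit:
arm_command --pt "0 0.0005 0 0" --pt "0 0 0 0"

```text
time: 9.3
tool_pos: [490.1, -19.1, 26.4]
tcp_rot: [-1.571, 0.001, 2.94]
contact_force: [-4.1, 0.6, 10.9]
grip_width: 23.4
```

It has touched down. I'll ease off slightly, open the gripper and rise.

Emit:
arm_command --pt "0 -0.001 0 0" --pt "0 0 0 0"

```text
time: 9.5
tool_pos: [490.3, -19.1, 26.4]
tcp_rot: [-1.571, 0.001, 2.94]
contact_force: [-0.9, 0.2, 4.4]
grip_width: 23.2
```

Emit:
arm_command --pt "0 0 0 0" --pt "0 0 0 0" --pt "0 0 0 0" --pt "0 0 0 0" --pt "0 0 0 0" --claw 0

```text
time: 10.0
tool_pos: [490.1, -19.1, 26.1]
tcp_rot: [-1.571, -0.0, 2.94]
contact_force: [-0.2, 0.5, 0.2]
grip_width: 58.8
```

Emit:
arm_command --pt "0 0 0 0" --pt "0 0 0 0" --pt "0 0 0 0" --pt "0 -0.01 0 0" --pt "0 -0.03 0 0"

```text
time: 10.5
tool_pos: [488.4, -18.8, 65.2]
tcp_rot: [-1.571, -0.005, 2.94]
contact_force: [1.0, 0.4, -0.3]
grip_width: 91.8
```

Emit:
arm_command --pt "0 -0.04 0 0" --pt "0 -0.04 0 0" --pt "0 -0.04 0 0" --pt "0 0 0 0"

```text
time: 10.9
tool_pos: [492.9, -19.5, 192.3]
tcp_rot: [-1.571, 0.011, 2.94]
contact_force: [0.3, -1.6, -0.2]
grip_width: 91.5
```

```bash
python3 - <<'E'
from h import *
p=vision.capture("top")
im=cv2.resize(p["img"][150:240,215:275],(400,600),interpolation=cv2.INTER_CUBIC)
s=vision.capture("scene");im2=cv2.resize(s["img"][150:214,372:430],(400,441),interpolation=cv2.INTER_CUBIC)
c=np.zeros((600,800,3),np.uint8);c[:,:400]=im;c[:441,400:]=im2;save("l1.png",np.clip(c*1.3,0,255).astype(np.uint8))
plan(500,217,170)
E
```

```text
t 11.0 pos [490.3 -19.1 187.4] zang -101.53 tilt [ 2.5e-03 -6.0e-04 -1.0e+00] F [ 0.1  0.2 -1. ] w 92.1
delta tool mm [  37.7   17.3 -233.3] rows of 40: 6.0 each m [ 0.0063  0.0029 -0.0389]
```

View pics/l1.png

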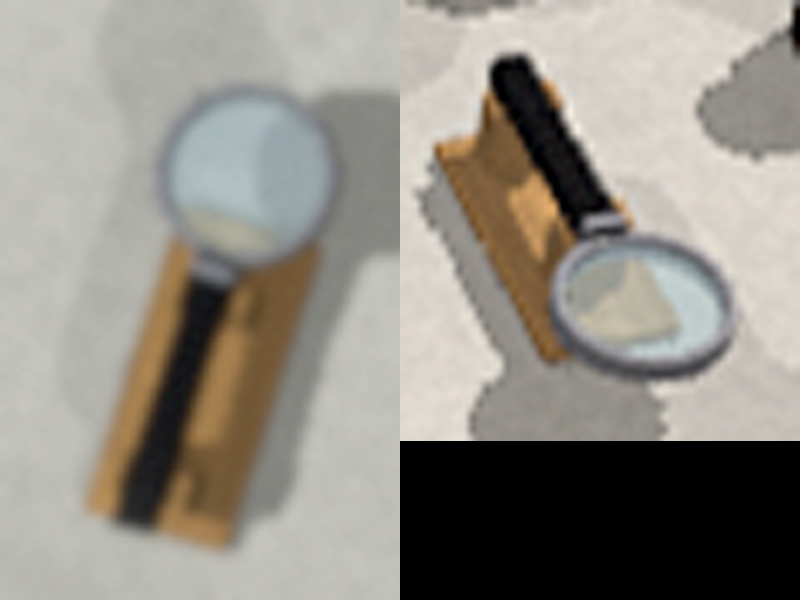

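The left panel (top view) shows the lens at crop (250,175) and the handle end at (137,520). The loupe is seated straight in its rest.

```bash
python3 - <<'E'
from h import *
p=vision.capture("top")
A=lambda x,y:(215+x/6.667-.43,150+y/6.667-.43)
L=px2z(p,*A(250,175),49);H=px2z(p,*A(137,521),49);print(L,H,np.linalg.norm(L-H))
a=np.arctan2(L[1]-H[1],L[0]-H[0]);u=np.array([np.cos(a),np.sin(a)]);g=L[:2]-80*u
print("yaw",np.degrees(a),"grip",g, "H+65",H[:2]+65*u)
s=vision.capture("scene");B=lambda x,y:(372+(x-400)/6.897-.43,150+y/6.897-.43)
L2=px2z(s,*B(643,305),45);H2=px2z(s,*B(513,72),47);print(L2,H2)
plan(g[0],g[1],150)
E
```

```text
[588.02830705 200.72766588  49.        ] [452.51257061 238.87329577  49.        ] 140.7821149893572
yaw -15.721107848573991 grip [511.02094773 222.40407265] H+65 [515.08105006 221.26121526]
[589.83167688 203.24603153  45.        ] [456.45609047 240.15019232  47.        ]
t 11.1 pos [489.3 -18.9 185.4] zang -101.54 tilt [-1.9e-03  3.0e-04 -1.0e+00] F [0.2 0.2 0.7] w 91.5
delta tool mm [  26.9   35.4 -240.8] rows of 40: 7.0 each m [ 0.0038  0.0051 -0.0344]
```

Emit:
arm_command --pt "0.004 0.005 -0.034 0" --pt "0.004 0.005 -0.034 0" --pt "0.004 0.005 -0.035 0" --pt "0.004 0.005 -0.035 0" --pt "0.004 0.005 -0.035 0"

```text
time: 11.6
tool_pos: [504.1, 155.6, 159.3]
tcp_rot: [-1.569, -0.003, 2.94]
contact_force: [-0.1, 0.4, 0.2]
grip_width: 91.9
```

Emit:
arm_command --pt "0.003 0.005 -0.034 0" --pt "0.003 0.005 -0.034 0" --pt "0 0 0 4.1" --pt "0 0 0 0" --pt "0 0 0 0"

```text
time: 12.1
tool_pos: [512.2, 221.8, 150.0]
tcp_rot: [-1.569, -0.002, 2.87]
contact_force: [0.1, 0.3, -0.2]
grip_width: 91.8
```

```bash
python3 - <<'E'
from h import *
plan(512,222,32)
T=toolT();p=vision.capture("wrist");save("w2.png",p["img"])
for P in [(589,202,49),(512,222.8,51),(515,222,51),(454,239.5,51)]: print(wproj(p,T,P).round(1))
E
```

```text
t 12.1 pos [512.2 221.8 150. ] zang -105.54 tilt [-2.4e-03 -9.0e-04 -1.0e+00] F [ 0.1  0.3 -0.2] w 91.8
delta tool mm [ -0.  118.   -0.3] rows of 40: 3.0 each m [-0.      0.0393 -0.0001]
[322.6 109.5]
[323.5 205. ]
[323.5 201.5]
[323.1 267. ]
```

View pics/w2.png

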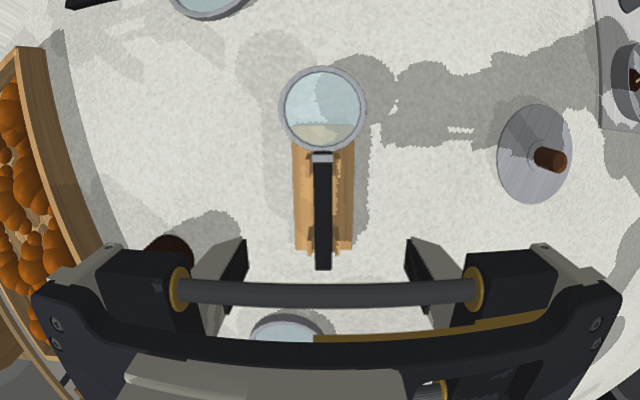

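Lens at (322,109), predicted (322.6,109.5). The handle is centred between the fingers and the lid stands flat at (535,155), knob up. I'll descend and grip.

Emit:
arm_command --pt "0 0.03 0 0" --pt "0 0.035 0 0" --pt "0 0.03 0 0" --pt "0 0.018 0 0" --pt "0 0.005 0 0"

```text
time: 12.65
tool_pos: [511.5, 221.0, 31.0]
tcp_rot: [-1.568, -0.004, 2.868]
contact_force: [1.1, 0.5, -0.3]
grip_width: 91.5
```

Emit:
arm_command --pt "0 0 0 0" --pt "0 0 0 0" --pt "0 0 0 0" --pt "0 0 0 0" --pt "0 0 0 0" --claw 255

```text
time: 13.15
tool_pos: [513.2, 222.4, 33.9]
tcp_rot: [-1.571, 0.001, 2.869]
contact_force: [-0.3, 0.3, 0.3]
grip_width: 56.2
```

Emit:
arm_command --pt "0 0 0 0" --pt "0 0 0 0" --pt "0 0 0 0" --pt "0 0 0 0" --pt "0 0 0 0"

```text
time: 13.65
tool_pos: [512.9, 222.3, 33.2]
tcp_rot: [-1.571, 0.0, 2.869]
contact_force: [-0.2, 0.9, -0.6]
grip_width: 16.2
```

Emit:
arm_command --pt "0 0 0 0" --pt "0 0 0 0" --pt "0 0 0 0"

```text
time: 13.95
tool_pos: [512.8, 222.3, 33.2]
tcp_rot: [-1.571, 0.0, 2.869]
contact_force: [0.5, 1.0, -0.7]
grip_width: 15.7
```

Emit:
arm_command --pt "0 -0.004 0 0" --pt "0 -0.008 0 0" --pt "0 -0.013 0 0" --pt "0 -0.015 0 0" --pt "0 -0.015 0 0"

```text
time: 14.45
tool_pos: [513.0, 222.3, 89.8]
tcp_rot: [-1.571, 0.001, 2.869]
contact_force: [1.6, 0.3, -1.0]
grip_width: 15.8
```

Emit:
arm_command --pt "0 -0.012 0 0" --pt "0 -0.008 0 0" --pt "0 0 0 0" --pt "0 0 0 0"

```text
time: 14.85
tool_pos: [512.6, 222.2, 108.1]
tcp_rot: [-1.571, -0.0, 2.869]
contact_force: [-0.1, -0.2, -0.8]
grip_width: 15.5
```

```bash
cat > c.py <<'E'
from h import *
import sys
T=toolT();p=vision.capture("wrist");save(sys.argv[1],p["img"])
for n in("lens","sample_center","pointer_tip"):
    print(n,[((T@p["mount"]@np.r_[d["xyz"],1])[:3].round(1),round(d["confidence"],2)) for d in vision.find_in(p,n)[:3]])
for c in("top","scene"):
    q=vision.capture(c)
    print(c,[(w(q,d["xyz"]).round(1),round(d["confidence"],2)) for d in vision.find_in(q,"sample_center")[:3]])
    for d in vision.regions_of(q,"sample_center")[:2]:
        v,u=np.nonzero(d["mask"]);print(d["confidence"],len(u),u.min(),u.max(),v.min(),v.max(),px2z(q,(u.min()+u.max())/2,(v.min()+v.max())/2,24).round(1))
T=toolT();plan(*T[:3,3])
u=-T[:3,0];print("lens est",(T[:3,3]+80*u+[0,0,9.8]).round(1))
cv2.imwrite("pics/t_"+sys.argv[1],cv2.resize(vision.capture("top")["img"][160:220,385:455,::-1],None,fx=8,fy=8,interpolation=cv2.INTER_CUBIC))
E
python3 c.py w3.png
```

```text
lens [(array([580.7, 206. , 116.2]), 0.8), (array([714.2, 288.3,  19.3]), 0.68)]
sample_center []
pointer_tip []
top [(array([756.7,  16. ,  26. ]), 0.33)]
scene [(array([ 563.3, -215.2,   25.4]), 0.42)]
0.57 80 254 264 255 266 [ 565.8 -218.    24. ]
t 15.35 pos [512.7 222.2 108. ] zang -105.64 tilt [-3.e-04 -2.e-04 -1.e+00] F [-1.   0.8 -1.3] w 15.8
delta tool mm [0. 0. 0.] rows of 40: 0.0 each m [nan nan nan]
lens est [589.8 200.7 117.8]h.py:18: RuntimeWarning: invalid value encountered in divide
  print("delta tool mm",d.round(1),"rows of 40:",np.ceil(np.linalg.norm(d)/40), "each m", (d/np.ceil(np.linalg.norm(d)/40)/1000).round(4))
```

View pics/t_w3.png

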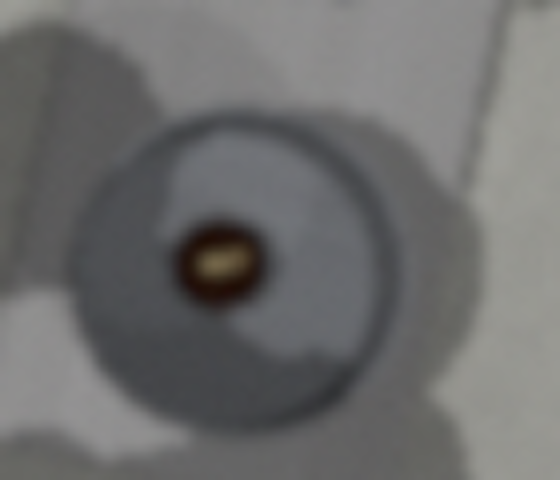

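The crop shows the chocolate at (221,264) and the rim centred at (233,272).

```bash
python3 - <<'E'
from h import *
t=vision.capture("top");A=lambda x,y:(385+x/8-.44,160+y/8-.44)
print("choc",px2z(t,*A(221,264),26).round(1),"rim",px2z(t,*A(233,272),42).round(1))
i=t["img"].astype(int);s=i[160:220,385:455];m=(s.sum(2)<110)|((s[...,0]>s[...,2]+15));v,u=np.nonzero(m);print(len(u))
n,l,st,c=cv2.connectedComponentsWithStats(m.astype(np.uint8));k=1+st[1:,4].argmax();print(st[k],c[k],px2z(t,385+c[k][0],160+c[k][1],25).round(1))
q=vision.capture("scene");print(px2z(q,258.3,260,24).round(1))
E
```

```text
choc [ 557.  -218.7   26. ] rim [ 552.8 -219.7   42. ]
76
[22 28 11 10 76] [26.90789474 32.68421053] [ 556.8 -218.1   25. ]
[ 563.6 -218.9   24. ]
```

Emit:
arm_command --pt "-0.002 0 0.012 0" --pt "-0.005 0 0.026 0" --pt "-0.006 0 0.034 0" --pt "-0.006 0 0.034 0" --pt "-0.006 0 0.034 0"

```text
time: 16.0
tool_pos: [498.6, 78.8, 108.3]
tcp_rot: [-1.57, 0.0, 2.869]
contact_force: [0.7, 0.0, -1.1]
grip_width: 15.3
```

Emit:
arm_command --pt "-0.006 0 0.034 0" --pt "-0.006 0 0.034 0" --pt "-0.006 0 0.034 0" --pt "-0.005 0 0.03 0" --pt "-0.004 0 0.022 0"

```text
time: 16.5
tool_pos: [482.9, -77.3, 108.4]
tcp_rot: [-1.57, 0.0, 2.867]
contact_force: [-0.5, -0.0, -2.1]
grip_width: 15.5
```

Emit:
arm_command --pt "-0.002 0 0.012 0" --pt "0 0 0 0" --pt "0 0 0 0" --pt "0 0 0 0"

```text
time: 16.9
tool_pos: [482.3, -86.0, 108.2]
tcp_rot: [-1.571, -0.0, 2.87]
contact_force: [1.5, 0.1, -0.7]
grip_width: 15.7
```

```bash
python3 - <<'E'
from h import *
plan(482,-199.5,101)
T=toolT();p=vision.capture("wrist");save("w4.png",p["img"])
print("lens find",[((T@p["mount"]@np.r_[d["xyz"],1])[:3].round(1),round(d["confidence"],2)) for d in vision.find_in(p,"lens")[:3]])
for d in vision.regions_of(p,"sample_center")[:2]:
    v,u=np.nonzero(d["mask"]);a,b=(u.min()+u.max())/2,(v.min()+v.max())/2
    print(d["confidence"],len(u),a,b,u.max()-u.min(),v.max()-v.min(),wz(p,T,a,b,22).round(1),wz(p,T,a,b,26).round(1))
L=T[:3,3]-80*T[:3,0]+[0,0,9.8];print("lens",L,wproj(p,T,L+[0,0,6]))
for a in((79,0,110),(79,0,105),(79,0,115),(115,0,110),(0,55,42),(0,-55,42),(55,0,42),(-55,0,42)):
    c,s=np.cos(-.208),np.sin(-.208);print(a,wproj(p,T,[555+c*a[0]-s*a[1],-223.8+s*a[0]+c*a[1],a[2]]).round(1))
E
```

```text
t 16.9 pos [482.3 -86.  108.2] zang -105.57 tilt [-1.e-04  2.e-04 -1.e+00] F [ 1.5  0.1 -0.7] w 15.7
delta tool mm [-30.2   7.2 109.4] rows of 40: 3.0 each m [-0.0101  0.0024  0.0365]
lens find [(array([ 552.7, -101. ,  117.8]), 0.66), (array([ 550.1, -410. ,   42.2]), 0.31)]
0.61 1110 459.0 78.5 36 37 [ 559.2 -218.1   22. ] [ 559.2 -216.3   26. ]
lens [ 559.3435305  -107.45648461  117.97076877] [323.35836679 111.78928012]
(79, 0, 110) [514.8 -51.6]
(79, 0, 105) [510.5 -48.5]
(79, 0, 115) [519.1 -54.7]
(115, 0, 110) [502.6 -98. ]
(0, 55, 42) [407.9  78.8]
(0, -55, 42) [534.   86.3]
(55, 0, 42) [472.2  11.2]
(-55, 0, 42) [477.3 153.2]
```

View pics/w4.png

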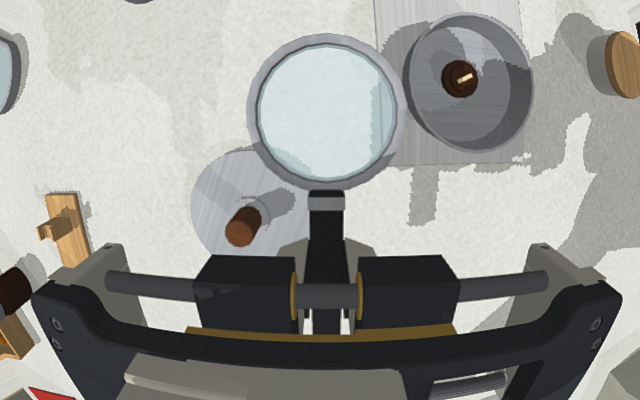

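The lens ring is centred at (326,111). The chocolate is at (459,78), which gives (559,-218), and the lid stands knob-up at (240,230). I'll move the lens 110 mm in −y and down to the pointer height.

Emit:
arm_command --pt "-0.005 0.002 0.018 0" --pt "-0.008 0.002 0.028 0" --pt "-0.008 0.002 0.03 0" --pt "-0.0056 0.0018 0.02 0" --pt "-0.003 0 0.01 0"

```text
time: 17.55
tool_pos: [482.3, -198.1, 100.2]
tcp_rot: [-1.571, -0.0, 2.868]
contact_force: [-0.3, 0.4, -1.5]
grip_width: 15.6
```

Emit:
arm_command --pt "0 0 0 0" --pt "0 0 0 0" --pt "0 0 0 0" --pt "0 0 0 0"

```text
time: 17.95
tool_pos: [482.4, -196.0, 100.5]
tcp_rot: [-1.571, -0.0, 2.87]
contact_force: [-0.5, -0.2, -0.9]
grip_width: 15.7
```

```bash
python3 - <<'E'
from h import *
plan(482.4,-196,100.4)
T=toolT();p=vision.capture("wrist");s=vision.capture("scene")
L=T[:3,3]-80*T[:3,0]+[0,0,9.8];print("lens",L.round(1),wproj(p,T,L+[0,0,6]).round(1),"scene lens px",proj(s,L).round(1))
for n in("sample_center","lens","pointer_tip"):
    for d in vision.regions_of(p,n)[:2]:
        v,u=np.nonzero(d["mask"]);print("wrist",n,round(d["confidence"],2),len(u),u.min(),u.max(),v.min(),v.max())
    for d in vision.regions_of(s,n)[:3]:
        v,u=np.nonzero(d["mask"]);print("scene",n,round(d["confidence"],2),len(u),u.min(),u.max(),v.min(),v.max())
print("expected choc px",wproj(p,T,[559.3,-218,24]).round(1))
a=cv2.resize(p["img"][0:240,220:440],(400,436));b=cv2.resize(s["img"][200:310,205:305],(400,440),interpolation=cv2.INTER_CUBIC)
c=np.zeros((440,800,3),np.uint8);c[:436,:400]=a;c[:,400:]=b
save("f1.png",c)
E
```

```text
t 17.95 pos [ 482.4 -196.   100.5] zang -105.56 tilt [-0.e+00  1.e-04 -1.e+00] F [-0.5 -0.2 -0.9] w 15.7
delta tool mm [-0.   0.1 -0.1] rows of 40: 1.0 each m [-0.      0.0001 -0.0001]
lens [ 559.4 -217.5  110.3] [323.4 111.8] scene lens px [252.1 236.8]
scene sample_center 0.49 63 255 264 255 265
scene sample_center 0.22 577 430 452 130 162
scene sample_center 0.17 1045 151 188 280 316
wrist lens 0.67 24040 245 407 33 333
wrist lens 0.66 643 37 74 338 385
scene lens 0.58 921 328 399 121 149
scene lens 0.56 1686 447 542 218 251
wrist pointer_tip 0.46 14040 240 421 0 203
scene pointer_tip 0.59 787 378 411 163 202
scene pointer_tip 0.44 114 254 266 272 287
expected choc px [325.2 109.3]
```

View pics/f1.png

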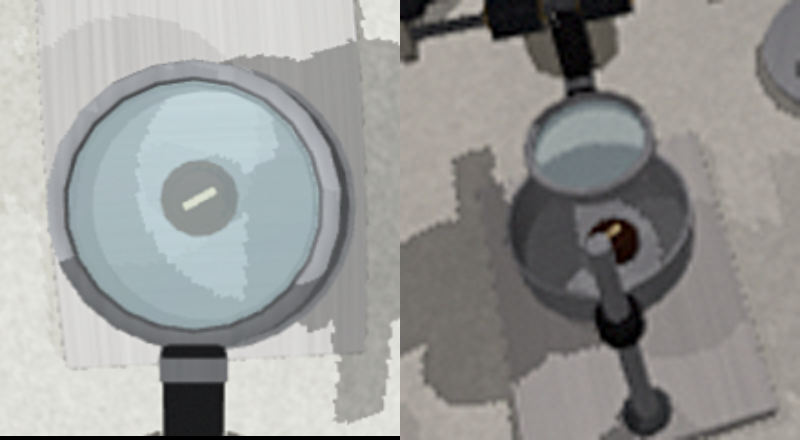

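In the wrist view the chocolate sits inside the lens at crop (200,197), with the lens centre at (192,203). That is about 3 mm off along tool z and 1 mm along x, so I'll correct it and then recheck the alignment and the sleeve height.

Emit:
arm_command --pt "-0.0005 0 0.0013 0" --pt "-0.0005 0 0.0013 0" --pt "0 0 0 0" --pt "0 0 0 0" --pt "0 0 0 0"

```text
time: 18.85
tool_pos: [482.5, -199.8, 100.4]
tcp_rot: [-1.571, -0.0, 2.869]
contact_force: [0.5, 0.1, -2.1]
grip_width: 15.6
```

```bash
python3 - <<'E'
from h import *
from scipy.optimize import least_squares
T=toolT();p=vision.capture("wrist");s=vision.capture("scene");t=vision.capture("top")
plan(*(T[:3,3]+1))
i=p["img"].astype(int);g=i.sum(2)/3
sub=i[60:160,275:375];m=((abs(sub[...,0]-sub[...,2])<25)&(sub.sum(2)/3<140)&((sub[...,2]-sub[...,0])<20)).astype(np.uint8)
n,l,st,c=cv2.connectedComponentsWithStats(m)
for k in range(1,n):
    if st[k,4]>150: print("wrist blob",st[k]+[275,60,0,0,0],(c[k]+[275,60]).round(1))
def blob(im,x0,y0,x1,y1,th):
    q=cv2.resize(im[y0:y1,x0:x1],None,fx=4,fy=4,interpolation=cv2.INTER_LINEAR).max(2)
    n,l,st,c=cv2.connectedComponentsWithStats((q<th).astype(np.uint8));k=1+st[1:,4].argmax();b=st[k]
    return np.array([x0+(b[0]+b[2]/2-.5)/4-.375,y0+(b[1]+b[3]/2-.5)/4-.375]),b[2:]/4
for th in(35,45,55):
    S,bs=blob(s["img"],248,266,275,292,th);U,bu=blob(t["img"],422,138,440,152,th)
    r=least_squares(lambda X:np.r_[proj(s,X)-S,proj(t,X)-U],[667,-247,111]);print(th,S,bs,U,bu,r.x.round(1),r.fun.round(1))
P=np.array([667.5,-248])
for h in(107,110,113):print(h,proj(s,[*P,h]).round(1),proj(t,[*P,h]).round(1))
E
```

```text
t 19.0 pos [ 482.5 -199.8  100.4] zang -105.63 tilt [ 0.e+00 -1.e-04 -1.e+00] F [ 0.1  0.  -1.2] w 15.6
delta tool mm [-0.7 -1.  -1.2] rows of 40: 1.0 each m [-0.0007 -0.001  -0.0012]
35 [259.25 280.  ] [ 12.    13.5  338.25] [429.875 146.   ] [ 6.75  4.5  41.  ] [ 665.  -246.8  106.4] [ 0.1 -0.   0.1  0. ]
45 [259.125 280.   ] [ 12.25  14.   382.75] [430.    145.625] [ 8.    6.25 90.25] [ 665.7 -247.   107.5] [ 0.1 -0.   0.1  0.1]
55 [259.    280.125] [ 13.    14.75 433.  ] [430.125 145.5  ] [  8.75   7.5  142.  ] [ 665.9 -247.3  107.7] [ 0.1 -0.   0.2  0.1]
107 [259.2 281. ] [430.5 145. ]
110 [259.  280.3] [430.8 144.7]
113 [258.8 279.5] [431.  144.5]
```

```bash
python3 - <<'E'
from h import *
p=vision.capture("wrist");T=toolT()
g=cv2.cvtColor(p["img"],cv2.COLOR_RGB2GRAY)
print(g[108,255:400:4])
sub=g[70:150,285:370];m=(sub<145).astype(np.uint8);n,l,st,c=cv2.connectedComponentsWithStats(m)
for k in range(1,n):
    if st[k,4]>100: print(st[k]+[285,70,0,0,0],(c[k]+[285,70]).round(1))
for r in((55,85),(15,28)):
    h=cv2.HoughCircles(cv2.resize(g,None,fx=2,fy=2)[0:400,450:850],cv2.HOUGH_GRADIENT,2,40,param1=80,param2=30,minRadius=2*r[0],maxRadius=2*r[1])
    print(None if h is None else (h[0][:3]/2+[225,0,0]).round(1))
E
```

```text
[109 161 167 179 180 181 182 182 182 201 200 196 182 146 148 147 146 157
 221 219 146 144 141 182 186 184 176 176 176 175 176 176 176 176 172 131
 172]
[328  93  17  30 154] [338.6 105.9]
[[326.5 114.5  69.8]
 [350.5 107.5  59.1]
 [325.5 135.5  84.4]]
[[324.5 110.5  21.2]
 [347.5  71.5  24.1]
 [301.5  75.5  26.3]]
```

The chocolate is now at (325,110) against a lens centre of (326,112), so they line up vertically to about 1 mm. The lens height of 110.2 mm matches the pointer at about 110 mm, so I'm handing in.

```bash
python3 - <<'E'
from h import *
o=bot.get_obs();print(o["time"],o["tool_pos"].round(1),o["contact_force"].round(1),o["grip_width"])
print(job.close_job())
E
```

```text
19.05 [ 482.5 -199.8  100.4] [ 0.5 -1.1 -1.2] 15.545940488163197
the job is handed in; nothing more can be done
None
```

I handed the job in at 19 s, with the loupe still held over the chocolate. No verdict comes back from the hand-in.

- **Lid:** I lifted it by the knob and set it down at about (490, −19). I lowered it in roughly 1 mm steps until it touched and released it there. Later wrist pictures show it standing knob up.
- **Loupe:** I used the smallest one, from its rest. It is held level, with the measured tilt of the tool at about zero. The gripper opening is 15.5 mm on the 16 mm handle. The last force reading, about 1.2 N downward, is close to the loupe's weight, so it is resting on nothing.
- **Alignment:** in the wrist view, through the lens, the chocolate's centre was about 1 mm from the lens axis after a small correction, and the piece is well inside the ring.
- **Height:** the lens is at about 110.2 mm, worked out from the arm's position and the loupe's height on its rest.

**One disagreement:** fits against the stand and post put the pointer at 109.5 and 110.9 mm. A cruder check, the sleeve blob triangulated from the scene and top cameras, gave 106 to 108 mm. I trusted the fits, because the post partly hides the sleeve in the top view.

Automatic blob detection of the chocolate failed on the last picture, so the final alignment rests on a circle fit and a brightness profile.

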